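# Clamp the sample jar with the press's ratchet wrench

### The job

Two small bench presses stand on the table, and only one has a sample jar standing under its plate. Take the ratchet wrench on top of that press and swing it back and forth until the plate is clamped firmly down on the jar's lid, then let go. The jar must stay upright under the plate; leave the empty press's wrench alone.

Things in the scene. Friction and masses are not known exactly. Their poses are not given: they have to be found in the camera images.
- loaded_press: The press with the jar: two-column steel frame fixed to the table, base 130 x 160 mm, bridge top 134 mm up. Origin: centre of the base's underside, on the upright axis of rod, nut and wrench; x points from its front (wrench side) to its back, y along its columns to its left, z up. The threaded rod stands up to 195 mm. The other press is the same but empty.
- loaded_plate: Round steel plate 72 mm wide on the threaded rod, with a springy black pad (15 N/mm) below; origin: centre of the steel's underside, z up; the pad ends 6 mm lower. The pad starts 9 mm above the lid. Driving the nut lowers it 24 mm a turn (1 mm per 15 degrees): 135 degrees to touch, then squeezes the pad; firm after 8 to 50 degrees more, nut stops hard at 54. The nut never runs back.
- loaded_wrench_grip (a point): Middle of the black grip of the ratchet wrench on that press: 130 mm from the axis, 147 mm up; x points back along the handle to the axis, z up. Grip 18 mm wide, 16 high, 75 long. Swings level, 34 degrees each way from straight to the front, up to stop pins. Clockwise from above drives (about 3 N); the other way it slips freely, ratchet pitch 20 degrees.
- clamp_jar: The sample jar under the plate, 58 mm wide, 73 mm tall, white screw lid; origin: centre of its underside, which stands on the press's rubber disc, 16 mm above the table. Loose; needs no handling.
- empty_wrench_grip (a point): The same point on the wrench of the empty press (no jar under the plate), to be left alone.

How it is judged:
By the outcome, as a careful person would: the job done as asked, in the order asked, and still so for the second after the job is handed in, with the robot touching nothing.
It also fails if it takes over 67 s, if anything falls off the work surface, if the arm or the gripper's body presses on something with over 40 N, if the wrist force passes 120 N, or if a joint passes its speed limit or range.

### The arm

A 6-joint arm with a two-finger parallel gripper is mounted at the origin on a cart in front of the work surface, level with it; the furniture and walls round the work are solid. World frame = base frame: x ahead of the robot, y to its left, z up, the work surface at z = 0. Lengths are in mm, angles in rad, forces in N, time in s.
With the tool pointing down it reaches from about 300 to 950 mm from the base axis. Payload 3.1 kg.
Tool frame: the origin (TCP) lies between the finger pads; the fingertips stand 11 mm ahead of it and the grasp point (between the pads) lies 8 mm behind it; z points along the fingers, y is the line along which they close (so a half turn about z gives the same grasp; the last joint's range is limited). The gripper opens to 85 mm and grips with 20 to 120 N. Pads are 22 mm wide; open, the fingers measure 114 mm over their backs; the gripper's body (76 mm by 85 mm) begins 54 mm behind the grasp point. The pads swing forward as they close: fully open they stand 13 mm farther back than shut.
Start: joints at [-0.07, 0.308, 1.634, -0, 1.2, -0.07], TCP at [625.006, -0.028, 242.272] pointing down, gripper open.
Joint ranges: [-3.06, 3.06], [-0.79, 1.96], [0.05, 2.63], [-1.19, 4.34], [0.05, 2.64], [-2.94, 2.94]. Speed limits (rad/s): [2.79, 2.79, 3.14, 3.14, 3.14, 3.14].

### API

Orientations are given as a rotation vector (axis times angle).
In Python, from workcell import robot gives the robot as it stands.
- The arm moves only by the shell command python3 steer.py [OPENING] [FORCE], which reads ROWS from standard input. ROWS is a JSON object with one list for each field, all of the same length, 1 to 8, a row being the entries at one place: x, y, z (the shift in fractions of the full range, 1 being 0.4 m), rx, ry, rz (a rotation vector in a scale on which 1.0 is pi rad); each row shifts and turns the commanded pose from where the row before left it, along the tool's axes as they then stand; what a row does not reach is not made up. A row lasts 1/12 s, in which the tool goes at most 41.7 mm and 0.125 rad, less where a joint would pass 70% of its speed; a pose out of reach is approached as far as the arm can. OPENING is the finger opening in mm, set as the command begins (- or left out keeps the last). The fingers move at their own pace and stop on an object; FORCE is the grip in N (left out, the last holds). Time passes only in rows, so rows that do not move let the fingers close. It prints the time, the measured TCP pose, the force, the opening and the grip force at its end. A shift or turn number past 1, either way, is cut back to 1. Input that does not fit is refused with a message, and nothing moves.
- robot.get_obs(): the state, without advancing time (a new reading comes with each control period).
- robot.capture(name): name is "scene" or "side" or "wrist"; returns a dict with "pixels" (480x640x3 uint8, blue, green, red), "fx", "fy", "cx", "cy" (pixels), "cam_to_world" (4x4, takes a point from camera to world coordinates). Camera axes: x right, y down, z forward; pixel columns grow to the right and rows downward; lengths in mm; the calibration is good to about 2 mm. A picture is of the moment at which its call begins. There is no depth.
- robot.close_job(): hands the job in; it is judged then, once.
The state is a dict: "clock": time; "joint_pos": joint angles; "joint_velocities": joint speeds; "joint_torque": joint torques, N m; "tool_pos": TCP position; "eef_rot": TCP orientation; "force": force on the tool from outside, world axes, zero at the start; "moment": the same for the moment, N m; "grip_width": finger opening in mm; "grip_force": force on a finger pad.
Only numpy, scipy, OpenCV 4.12 (cv2) and the standard library are available. Lean on these libraries where they do the work, as an engineer would, in place of code of your own. Each camera call takes 0.05 s, during which the arm holds its last target. There are 200 camera calls.

## Working session

There is one attempt and no reset: what is moved stays moved. The work goes in short steps, Python scripts to look and compute and a shell command to move; the robot and the scene stay as the last step left them, time stands still between calls to the robot, and variables do not carry over. Pictures are saved under pics/ and viewed, at most 10 in all, crops included, and the job is handed in when it is done.

```bash
ls; mkdir -p pics; python3 - <<'E'
from workcell import robot
import cv2, pickle
for n in ("scene","side"):
    c=robot.capture(n); cv2.imwrite(f"pics/{n}0.png",c["pixels"]); pickle.dump(c,open(f"{n}0.pkl","wb"))
    print(n,c["fx"],c["cx"],c["cy"],c["cam_to_world"])
o=robot.get_obs(); print(o)
E
```

```text
pics
steer.py
workcell.py
scene 595.6887544267901 316.0144096466456 236.33784383238591 [[ 8.38852748e-01 -3.84331262e-01  3.85506871e-01  2.31562071e+01]
 [-5.44256486e-01 -5.78438123e-01  6.07613541e-01 -7.58804296e+02]
 [-1.05330082e-02 -7.19512903e-01 -6.94399192e-01  9.78920811e+02]
 [ 0.00000000e+00  0.00000000e+00  0.00000000e+00  1.00000000e+00]]
side 460.2023159763097 321.41336361060377 237.1011891200258 [[ 9.79684322e-01 -1.22404859e-01  1.58857419e-01  3.46226092e+02]
 [-2.00410129e-01 -6.26689172e-01  7.53058073e-01 -7.82358923e+02]
 [ 7.37625688e-03 -7.69595824e-01 -6.38488730e-01  7.50467583e+02]
 [ 0.00000000e+00  0.00000000e+00  0.00000000e+00  1.00000000e+00]]
{'clock': 0.1, 'joint_pos': array([-6.97006513e-02,  3.08923991e-01,  1.63505662e+00,  3.97594305e-06,
        1.19967310e+00, -6.97020629e-02]), 'joint_velocities': array([ 2.90591574e-05, -1.73889943e-03, -3.40035704e-03,  5.41382741e-04,
        1.71533473e-03, -3.53720346e-04]), 'joint_torque': array([ 8.17496607e-05, -4.16405118e+01, -2.77644914e+01, -1.21622929e-04,
        4.01614045e-03,  3.27598855e-06]), 'tool_pos': array([6.24287492e+02, 2.31703712e-02, 2.41159357e+02]), 'eef_rot': array([-2.22033948e+00, -2.22033941e+00,  2.11882609e-03]), 'force': array([-0.20336063, -0.22387952, -0.57123739]), 'moment': array([ 0.00111574,  0.01305574, -0.03666892]), 'grip_force': 0.0, 'grip_width': 85.0155491066003}
```

View pics/scene0.png

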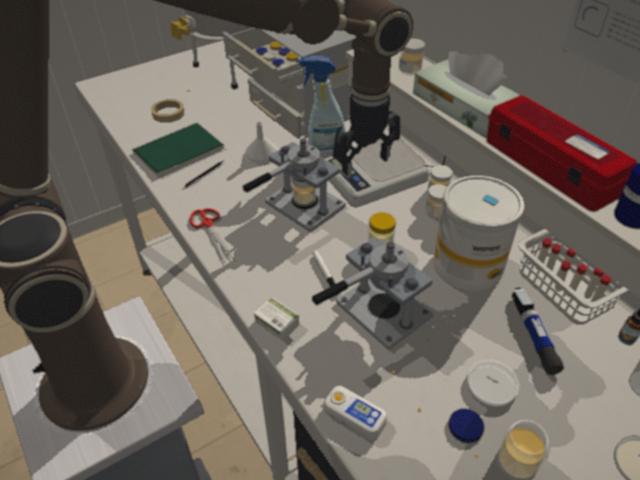

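View pics/side0.png

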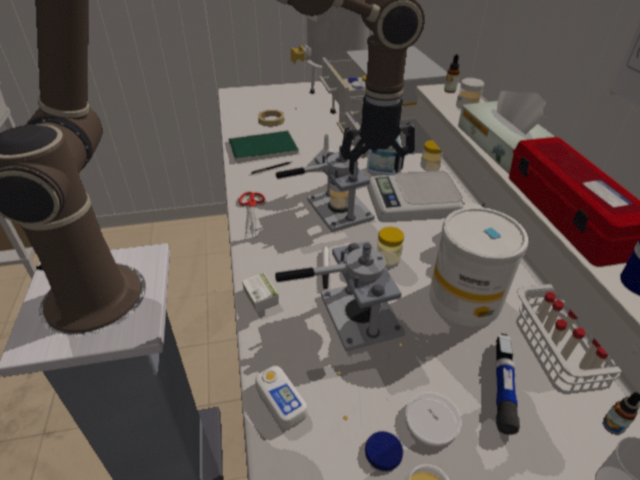

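The jar stands under the far-left press: its wrench grip is at about (258,182) in scene and (290,173) in side. The near press, with its grip at (330,290) in scene, is empty.

```bash
cat > h.py <<'E'
import numpy as np, cv2
def ray(c,u,v):
    M=c["cam_to_world"]; d=M[:3,:3]@np.array([(u-c["cx"])/c["fx"],(v-c["cy"])/c["fy"],1]); return M[:3,3],d/np.linalg.norm(d)
def plane(c,u,v,z):
    o,d=ray(c,u,v); return o+d*(z-o[2])/d[2]
def tri(c1,p1,c2,p2):
    o1,d1=ray(c1,*p1);o2,d2=ray(c2,*p2)
    s=np.linalg.lstsq(np.c_[d1,-d2],o2-o1,rcond=None)[0]
    a,b=o1+s[0]*d1,o2+s[1]*d2; return (a+b)/2,np.linalg.norm(a-b)
def grip(c,box,thr=45):
    x0,y0,x1,y1=box; m=(c["pixels"][y0:y1,x0:x1].max(2)<thr).astype(np.uint8)
    n,l,s,ce=cv2.connectedComponentsWithStats(m); i=1+np.argmax(s[1:,4])
    r=cv2.minAreaRect(np.argwhere(l==i)[:,::-1].astype(np.float32))
    return ce[i]+[x0,y0],s[i],r
E
python3 - <<'E'
import pickle
from h import *
a,b=[pickle.load(open(f"{n}0.pkl","rb")) for n in("scene","side")]
A=grip(a,(236,165,276,200));B=grip(b,(268,160,306,185));print(A,B)
print(tri(a,A[0],b,B[0]))
for c,g in((a,A),(b,B)): print(plane(c,*g[0],147))
i1=cv2.resize(a["pixels"][130:240,225:365],None,fx=4,fy=4,interpolation=cv2.INTER_CUBIC)
i2=cv2.resize(b["pixels"][130:240,260:400],None,fx=4,fy=4,interpolation=cv2.INTER_CUBIC)
cv2.imwrite("pics/crop.png",cv2.resize(np.r_[i1,i2],None,fx=.68,fy=.68))
E
```

```text
(array([256.65662651, 182.03614458]), array([  8,   9,  27,  17, 166], dtype=int32), ((20.946365356445312, 16.96194076538086), (5.88235330581665, 28.64706039428711), 61.927513122558594)) (array([289.94852941, 172.64705882]), array([  9,   9,  28,   9, 136], dtype=int32), ((22.318870544433594, 12.533961296081543), (4.975790500640869, 27.45899200439453), 79.3803482055664))
(array([470.04474218, 188.78944421, 146.61787532]), np.float64(0.3072755646859131))
[469.69404802 188.16566108 147.        ]
[470.07430292 188.41689918 147.        ]
```

View pics/crop.png

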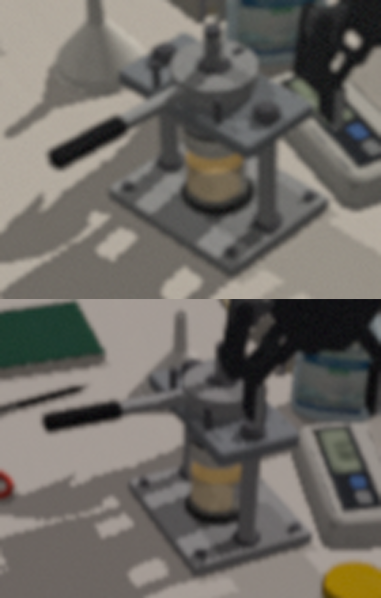

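The crop shows the jar under the far press's plate. The grip triangulates to (470,189,147), with the height as expected. Next is the axis, from the rod top at scene ≈(303,138) and the base corners.

```bash
python3 - <<'E'
import pickle
from h import *
a,b=[pickle.load(open(f"{n}0.pkl","rb")) for n in("scene","side")]
k=2.72
print("rod",plane(a,225+212/k,130+22/k,195))
for z in(0,10):
  for p in((110,190),(235,270),(328,205)): print(z,plane(a,225+p[0]/k,130+p[1]/k,z)[:2])
for p in((130,485),(200,570),(310,540)): print('side',plane(b,260+p[0]/k,130+(p[1]-299)/k,10)[:2])
A=grip(a,(236,165,276,200))
for r,c,o in((A[2],a,(236,165)),(grip(b,(268,160,306,185))[2],b,(268,160))):
  bp=cv2.boxPoints(r)+o; 
  e=sorted([(np.linalg.norm(bp[i]-bp[(i+1)%4]),tuple((bp[i]+bp[(i+1)%4])/2)) for i in range(4)])[:2]
  P=[plane(c,*q[1],147) for q in e];print("ends",P,np.linalg.norm(P[0]-P[1]))
E
```

```text
rod [609.55057727 215.09360253 195.        ]
0 [532.37922846 280.12753361]
0 [570.68762483 124.37107317]
0 [688.85934775 150.368595  ]
10 [527.1773468 269.5145012]
10 [565.09441022 115.34914454]
10 [682.05896989 141.08109308]
side [527.05165939 264.84174246]
side [567.05944019 114.46971161]
side [682.66068937 139.52876967]
ends [array([505.79971971, 193.42058906, 147.        ]), array([435.80012335, 182.7891114 , 147.        ])] 70.8023432291876
ends [array([436.87918587, 183.43888889, 147.        ]), array([505.79794275, 194.18160968, 147.        ])] 69.75099353936088
```

Units first: shifts go in shares of 0.4 m and turns go in shares of pi rad. So 31.5 mm is 0.0788, -25.8 mm is -0.0645, 0.1 rad is 0.0318.

```bash
echo '{"x": [0.0788, 0.0788, 0.0788, 0.0788, 0.0788, 0.0788, 0, 0], "y": [-0.0645, -0.0645, -0.0645, -0.0645, -0.0645, -0.0645, 0, 0], "z": [0, 0, 0, 0, 0, 0, 0, 0], "rx": [0, 0, 0, 0, 0, 0, 0, 0], "ry": [0, 0, 0, 0, 0, 0, 0, 0], "rz": [0, 0, 0, 0, 0, 0, 0.0318, 0.0318]}' | python3 steer.py 50
echo '{"x": [0, 0, 0, 0, 0, 0, 0, 0], "y": [0, 0, 0, 0, 0, 0, 0, 0], "z": [0, 0, 0, 0, 0, 0, 0, 0], "rx": [0, 0, 0, 0, 0, 0, 0, 0], "ry": [0, 0, 0, 0, 0, 0, 0, 0], "rz": [0.0382, 0.0382, 0.0382, 0.0382, 0.0382, 0.0382, 0.0382, 0.0382]}' | python3 steer.py
echo '{"x": [0, 0, 0, 0], "y": [0, 0, 0, 0], "z": [0, 0, 0, 0], "rx": [0, 0, 0, 0], "ry": [0, 0, 0, 0], "rz": [0.0382, 0.0382, 0.0064, 0]}' | python3 steer.py
python3 - <<'E'
from workcell import robot
import cv2,pickle
from h import *
print(robot.get_obs()["joint_pos"],robot.get_obs()["eef_rot"])
c=robot.capture("wrist");pickle.dump(c,open("w1.pkl","wb"));cv2.imwrite("pics/w1.png",c["pixels"])
print(c["cam_to_world"])
E
```

```text
clock: 0.77
tool_pos: [468.0, 190.8, 241.8]
eef_rot: [-2.432, -1.988, 0.002]
force: [0.7, -0.3, -0.7]
grip_width: 50.1
grip_force: 0.0
clock: 1.43
tool_pos: [469.7, 188.8, 241.7]
eef_rot: [3.077, 0.632, -0.002]
force: [-0.8, 0.5, -0.0]
grip_width: 49.9
grip_force: 0.0
clock: 1.77
tool_pos: [469.9, 188.9, 241.9]
eef_rot: [3.132, 0.24, -0.001]
force: [0.0, 0.1, -0.4]
grip_width: 49.9
grip_force: 0.0
[ 2.96196562e-01  7.93540074e-02  1.90825315e+00 -2.76179421e-05
  1.15482340e+00  1.71426019e+00] [ 3.13222814e+00  2.39680501e-01 -1.27576310e-03]
[[ 1.52041878e-01 -9.38013319e-01 -3.11471157e-01  5.49577241e+02]
 [-9.88373774e-01 -1.44531207e-01 -4.72018255e-02  2.02589868e+02]
 [-7.41361270e-04  3.15026577e-01 -9.49082560e-01  3.73282615e+02]
 [ 0.00000000e+00  0.00000000e+00  0.00000000e+00  1.00000000e+00]]
```

View pics/w1.png

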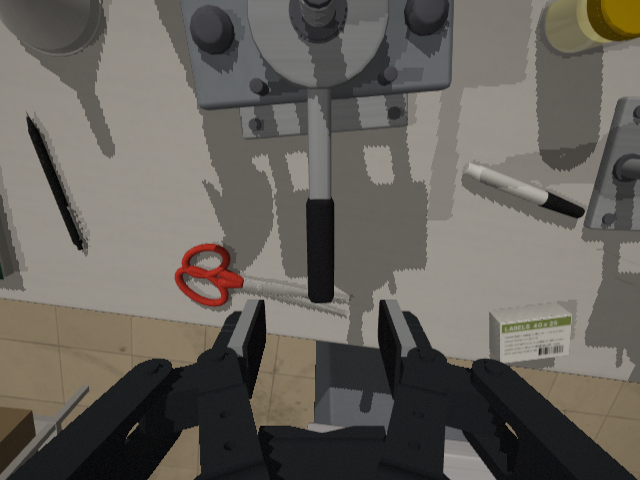

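The wrist view shows the loaded press with the grip at about (320,250), the rod top at about (319,10), stop pins at (258,87) and (390,75), and the bridge front edge running (205,107)-(450,90). The fingers point at the grip.

```bash
python3 - <<'E'
import pickle
from h import *
c=pickle.load(open("w1.pkl","rb"))
g=grip(c,(295,180,345,310),50);print(g)
G=plane(c,*g[0],147);print("G",G, "ends",plane(c,320,199,155),plane(c,320,302,147))
R=plane(c,319,8,195);print("rod",R,np.linalg.norm((R-G)[:2]),np.degrees(np.arctan2(*(R-G)[[1,0]])))
p,q=plane(c,205,107,134),plane(c,450,90,134);d=p-q;print("bridge",p,q,np.linalg.norm(d),"yaw",np.degrees(np.arctan2(-d[0],d[1])))
p,q=plane(c,211,28,140),plane(c,427,12,140);print("bolts mid",(p+q)/2,"yaw",np.degrees(np.arctan2(-(p-q)[0],(p-q)[1])))
E
```

```text
(array([320.11383602, 249.57979502]), array([  11,   18,   28,  105, 2732], dtype=int32), ((24.5, 70.0), (104.0, 27.0), 90.0))
G [470.58799005 191.56694666 147.        ] ends [506.18171032 197.03198529 155.        ] [431.75116682 185.72348799 147.        ]
rod [596.61161193 211.06143939 195.        ] 127.52250201146373 8.793342198851205
bridge [548.76702489 276.58433759 134.        ] [581.66465748 127.34676903 134.        ] 152.82050287865266 yaw 12.431353855996264
bolts mid [605.18606317 213.17144731 140.        ] yaw 12.43298322162381
```

```bash
echo '{"x": [0.0025, 0, 0, 0, 0, 0], "y": [-0.0045, 0, 0, 0, 0, 0], "z": [0.0625, 0.0625, 0.0625, 0.05, 0.02, 0], "rx": [0, 0, 0, 0, 0, 0], "ry": [0, 0, 0, 0, 0, 0], "rz": [0, 0, 0, 0, 0, 0]}' | python3 steer.py
echo '{"x": [0, 0, 0, 0], "y": [0, 0, 0, 0], "z": [0, 0, 0, 0], "rx": [0, 0, 0, 0], "ry": [0, 0, 0, 0], "rz": [0, 0, 0, 0]}' | python3 steer.py 21 20
```

```text
clock: 2.32
tool_pos: [468.9, 190.3, 136.9]
eef_rot: [3.131, 0.239, -0.008]
force: [-0.7, -0.2, 0.8]
grip_width: 50.2
grip_force: 0.0
clock: 2.65
tool_pos: [472.1, 191.3, 140.8]
eef_rot: [-3.132, -0.237, -0.005]
force: [1.0, -0.8, 0.3]
grip_width: 20.8
grip_force: 0.0
```

In the tool's units: -7.8 mm is -0.0195, 0.23 mm is 0.0006, 0.06 rad is 0.0191.

```bash
echo '{"x": [0.0006, 0.0006, 0.0006, 0.0006], "y": [-0.0195, -0.0195, -0.0195, -0.0195], "z": [0, 0, 0, 0], "rx": [0, 0, 0, 0], "ry": [0, 0, 0, 0], "rz": [0.0191, 0.0191, 0.0191, 0.0191]}' | python3 steer.py 
echo '{"x": [0.0006, 0.0006, 0.0006, 0.0006], "y": [-0.0195, -0.0195, -0.0195, -0.0195], "z": [0, 0, 0, 0], "rx": [0, 0, 0, 0], "ry": [0, 0, 0, 0], "rz": [0.0191, 0.0191, 0.0191, 0.0191]}' | python3 steer.py 
echo '{"x": [0, 0], "y": [0, 0], "z": [0, 0], "rx": [0, 0], "ry": [0, 0], "rz": [0, 0]}' | python3 steer.py; python3 - <<'E'
from workcell import robot
import cv2,pickle
for n in("wrist","side"):
    c=robot.capture(n);pickle.dump(c,open(n+"2.pkl","wb"));cv2.imwrite(f"pics/{n}2.png",c["pixels"])
E
```

```text
clock: 2.98
tool_pos: [470.5, 222.5, 140.3]
eef_rot: [-3.138, 0.145, -0.002]
force: [-0.2, -0.1, 1.4]
grip_width: 20.7
grip_force: 0.1
clock: 3.32
tool_pos: [476.4, 252.2, 140.1]
eef_rot: [3.097, -0.518, 0.0]
force: [-1.8, -2.1, 2.2]
grip_width: 20.9
grip_force: 1.4
clock: 3.48
tool_pos: [476.7, 252.6, 139.9]
eef_rot: [-3.1, 0.511, -0.001]
force: [-0.6, -1.2, 1.3]
grip_width: 20.8
grip_force: 0.6
```

View pics/wrist2.png

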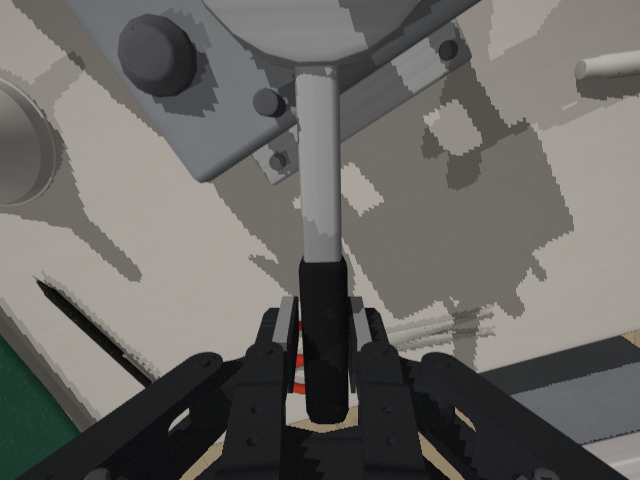

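The handle (column 320) sits between the fingers and has nearly reached the left stop pin at (268,100). I'll finish the stroke and swing back.

In the tool's units: -3.9 mm is -0.0098, 0.03 rad is 0.0095.

```bash
echo '{"x": [0, 0], "y": [-0.0098, 0], "z": [0, 0], "rx": [0, 0], "ry": [0, 0], "rz": [0.0095, 0]}' | python3 steer.py; echo '{"x": [0.0016, 0.0016, 0.0016, 0.0016, 0.0016, 0.0016], "y": [0.0325, 0.0325, 0.0325, 0.0325, 0.0325, 0.0325], "z": [0, 0, 0, 0, 0, 0], "rx": [0, 0, 0, 0, 0, 0], "ry": [0, 0, 0, 0, 0, 0], "rz": [-0.0318, -0.0318, -0.0318, -0.0318, -0.0318, -0.0318]}' | python3 steer.py
echo '{"x": [0.0016, 0.0016, 0.0016, 0.0016, 0.0016, 0.0005, 0], "y": [0.0325, 0.0325, 0.0325, 0.0325, 0.0325, 0.015, 0], "z": [0, 0, 0, 0, 0, 0, 0], "rx": [0, 0, 0, 0, 0, 0, 0], "ry": [0, 0, 0, 0, 0, 0, 0], "rz": [-0.0318, -0.0318, -0.0318, -0.0318, -0.0318, -0.0143, 0]}' | python3 steer.py
python3 - <<'E'
from workcell import robot
import cv2,pickle
c=robot.capture("wrist");pickle.dump(c,open("wrist3.pkl","wb"));cv2.imwrite("pics/wrist3.png",c["pixels"])
E
```

```text
clock: 3.75
tool_pos: [477.7, 255.9, 139.5]
eef_rot: [3.091, -0.561, 0.0]
force: [-0.9, -2.0, 0.2]
grip_width: 20.9
grip_force: 0.8
clock: 4.25
tool_pos: [473.2, 179.2, 139.5]
eef_rot: [-3.116, -0.386, -0.002]
force: [0.9, 1.1, 0.5]
grip_width: 20.8
grip_force: 0.4
clock: 4.83
tool_pos: [508.8, 117.3, 139.5]
eef_rot: [2.902, 1.203, 0.003]
force: [0.6, -0.2, 0.3]
grip_width: 20.9
grip_force: 0.0
```

View pics/wrist3.png

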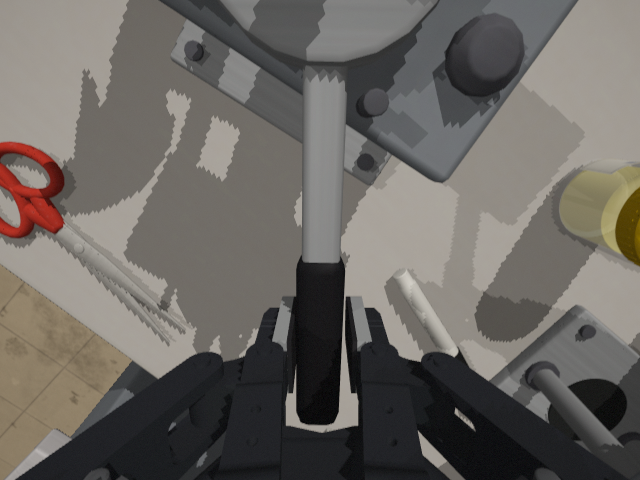

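The handle is near the right-hand pin (373,103), still in the cage, and away from the empty press. Now a drive stroke, then back.

In the tool's units: -13 mm is -0.0325, 0.65 mm is 0.0016, 0.1 rad is 0.0318.

```bash
D='' ; echo '{"x": [0.0016, 0.0016, 0.0016, 0.0016, 0.0016, 0.0016], "y": [-0.0325, -0.0325, -0.0325, -0.0325, -0.0325, -0.0325], "z": [0, 0, 0, 0, 0, 0], "rx": [0, 0, 0, 0, 0, 0], "ry": [0, 0, 0, 0, 0, 0], "rz": [0.0318, 0.0318, 0.0318, 0.0318, 0.0318, 0.0318]}' | python3 steer.py
echo '{"x": [0.0016, 0.0016, 0.0016, 0.0016, 0.0016, 0.0005, 0], "y": [-0.0325, -0.0325, -0.0325, -0.0325, -0.0325, -0.015, 0], "z": [0, 0, 0, 0, 0, 0, 0], "rx": [0, 0, 0, 0, 0, 0, 0], "ry": [0, 0, 0, 0, 0, 0, 0], "rz": [0.0318, 0.0318, 0.0318, 0.0318, 0.0318, 0.0143, 0]}' | python3 steer.py
python3 - <<'E'
from workcell import robot
import cv2,pickle
c=robot.capture("side");pickle.dump(c,open("side3.pkl","wb"));cv2.imwrite("pics/side3.png",c["pixels"])
a=[cv2.resize(pickle.load(open(f,"rb"))["pixels"][150:225,300:380],None,fx=5,fy=5,interpolation=cv2.INTER_CUBIC) for f in("side0.pkl","side3.pkl")]
cv2.imwrite("pics/cmp3.png",cv2.hconcat(a))
E
echo '{"x": [0.0016, 0.0016, 0.0016, 0.0016, 0.0016, 0.0016], "y": [0.0325, 0.0325, 0.0325, 0.0325, 0.0325, 0.0325], "z": [0, 0, 0, 0, 0, 0], "rx": [0, 0, 0, 0, 0, 0], "ry": [0, 0, 0, 0, 0, 0], "rz": [-0.0318, -0.0318, -0.0318, -0.0318, -0.0318, -0.0318]}' | python3 steer.py
echo '{"x": [0.0016, 0.0016, 0.0016, 0.0016, 0.0016, 0.0005, 0], "y": [0.0325, 0.0325, 0.0325, 0.0325, 0.0325, 0.015, 0], "z": [0, 0, 0, 0, 0, 0, 0], "rx": [0, 0, 0, 0, 0, 0, 0], "ry": [0, 0, 0, 0, 0, 0, 0], "rz": [-0.0318, -0.0318, -0.0318, -0.0318, -0.0318, -0.0143, 0]}' | python3 steer.py
```

```text
clock: 5.38
tool_pos: [471.5, 186.5, 139.4]
eef_rot: [3.128, 0.284, 0.002]
force: [2.2, -2.6, -1.5]
grip_width: 21.3
grip_force: 1.4
clock: 5.97
tool_pos: [477.2, 257.3, 139.2]
eef_rot: [3.091, -0.561, -0.001]
force: [-0.3, -1.6, 0.5]
grip_width: 21.1
grip_force: 0.7
clock: 6.52
tool_pos: [473.0, 179.0, 139.4]
eef_rot: [-3.117, -0.386, -0.001]
force: [0.1, 1.2, 0.8]
grip_width: 20.9
grip_force: 0.4
clock: 7.1
tool_pos: [508.6, 117.3, 139.4]
eef_rot: [2.902, 1.202, 0.002]
force: [-0.7, -0.2, -0.1]
grip_width: 21.0
grip_force: 0.0
```

View pics/cmp3.png

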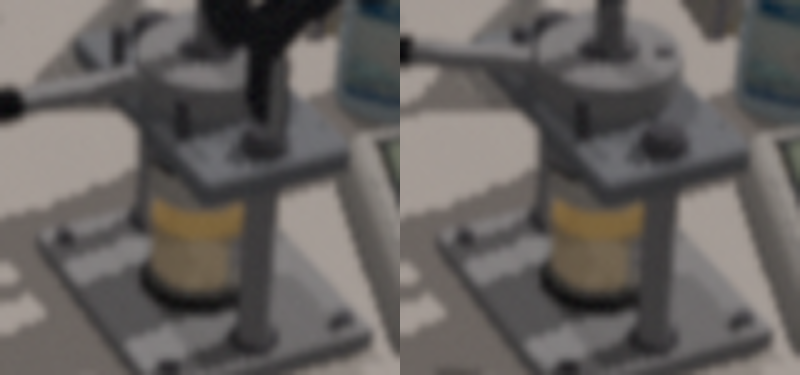

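The plate itself is hidden behind the bridge, and the jar is still upright. For the third stroke I'll watch the force.

In the tool's units: -13 mm is -0.0325, 0.65 mm is 0.0016, 0.1 rad is 0.0318.

```bash
cat > f.py <<'E'
from workcell import robot
import numpy as np
o=robot.get_obs(); r=o["eef_rot"]; a=2*np.arctan(r[1]/r[0]); t=np.array([np.sin(a),-np.cos(a)])
print("   angle %.1f tang %.2f"%(np.degrees(a),o["force"][:2]@t))
E
echo '{"x": [0.0016, 0.0016, 0.0016, 0.0016, 0.0016, 0.0016], "y": [-0.0325, -0.0325, -0.0325, -0.0325, -0.0325, -0.0325], "z": [0, 0, 0, 0, 0, 0], "rx": [0, 0, 0, 0, 0, 0], "ry": [0, 0, 0, 0, 0, 0], "rz": [0.0318, 0.0318, 0.0318, 0.0318, 0.0318, 0.0318]}' | python3 steer.py; python3 f.py
for i in 1; do :; done
echo '{"x": [0.0006, 0.0006, 0], "y": [-0.0195, -0.0195, 0], "z": [0, 0, 0], "rx": [0, 0, 0], "ry": [0, 0, 0], "rz": [0.0191, 0.0191, 0]}' | python3 steer.py|sed -n 1p; python3 f.py
echo '{"x": [0.0006, 0.0006, 0], "y": [-0.0195, -0.0195, 0], "z": [0, 0, 0], "rx": [0, 0, 0], "ry": [0, 0, 0], "rz": [0.0191, 0.0191, 0]}' | python3 steer.py|sed -n 1p; python3 f.py
echo '{"x": [0.0006, 0.0006, 0], "y": [-0.0195, -0.0195, 0], "z": [0, 0, 0], "rx": [0, 0, 0], "ry": [0, 0, 0], "rz": [0.0191, 0.0191, 0]}' | python3 steer.py|sed -n 1p; python3 f.py
echo '{"x": [0.0006, 0.0006, 0], "y": [-0.0195, -0.0195, 0], "z": [0, 0, 0], "rx": [0, 0, 0], "ry": [0, 0, 0], "rz": [0.0191, 0.0191, 0]}' | python3 steer.py|sed -n 1p; python3 f.py
echo '{"x": [0.0006, 0], "y": [-0.0213, 0], "z": [0, 0], "rx": [0, 0], "ry": [0, 0], "rz": [0.0207, 0]}' | python3 steer.py; python3 f.py
python3 - <<'E'
from workcell import robot
import cv2,pickle
c=robot.capture("scene");pickle.dump(c,open("scene4.pkl","wb"))
a=[cv2.resize(pickle.load(open(f,"rb"))["pixels"][125:225,255:335],None,fx=5,fy=5,interpolation=cv2.INTER_CUBIC) for f in("scene0.pkl","scene4.pkl")]
cv2.imwrite("pics/cmp4.png",cv2.hconcat(a))
E
```

```text
clock: 7.6
tool_pos: [471.6, 186.3, 139.3]
eef_rot: [3.128, 0.284, 0.002]
force: [1.8, -2.2, -0.3]
grip_width: 21.0
grip_force: 1.4
   angle 10.4 tang 2.45
clock: 7.85
   angle 3.8 tang 1.61
clock: 8.1
   angle -3.1 tang 1.83
clock: 8.35
   angle -9.9 tang 1.78
clock: 8.6
   angle -16.7 tang 1.07
clock: 8.77
tool_pos: [477.7, 256.2, 139.1]
eef_rot: [-3.092, 0.558, 0.001]
force: [-1.6, -0.2, 1.2]
grip_width: 20.9
grip_force: 0.7
   angle -20.4 tang 0.76
```

View pics/cmp4.png

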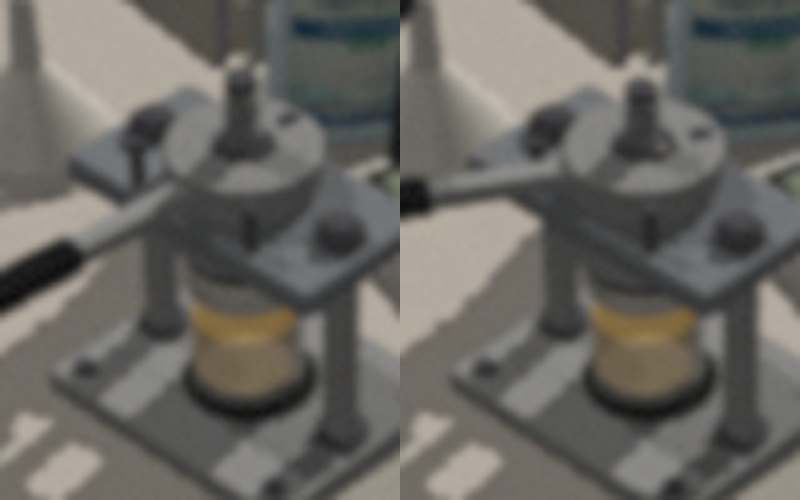

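```bash
cat > rod.py <<'E'
import pickle,sys
from h import *
I=[cv2.cvtColor(pickle.load(open(f,"rb"))["pixels"],cv2.COLOR_BGR2GRAY).astype(np.float32) for f in ("scene0.pkl",sys.argv[1])]
c=pickle.load(open("scene0.pkl","rb"))
def pix(P):
    M=c["cam_to_world"];q=M[:3,:3].T@(np.array(P)-M[:3,3]);return np.array([c["fx"]*q[0]/q[2]+c["cx"],c["fy"]*q[1]/q[2]+c["cy"]])
px=pix([599,211,195])-pix([599,211,185]);print("px/10mm",px)
for box in((297,134,309,148),(297,136,309,146),(298,135,308,150)):
    x0,y0,x1,y1=box; t=cv2.resize(I[0][y0:y1,x0:x1],None,fx=8,fy=8,interpolation=cv2.INTER_CUBIC)
    s=cv2.resize(I[1][y0-3:y1+10,x0-3:x1+3],None,fx=8,fy=8,interpolation=cv2.INTER_CUBIC)
    r=cv2.matchTemplate(s,t,cv2.TM_CCOEFF_NORMED);_,v,_,l=cv2.minMaxLoc(r);print(v,l[0]/8-3,l[1]/8-3,"mm",(l[1]/8-3)/-px[1]*10)
for im in I: print(im[132:152,302:305].mean(1).round().astype(int))
E
python3 rod.py scene4.pkl
```

```text
px/10mm [-0.12782643 -3.634348  ]
0.9049519300460815 0.0 0.75 mm 2.0636438765123746
0.8886024951934814 0.0 0.875 mm 2.4075845225977703
0.9030546545982361 0.0 0.75 mm 2.0636438765123746
[ 75  75  80 103 126 133 116  91  77  67  52  49  57  60  61  59  58  57
  58  60]
[ 76  74  80 102 128 147 159 158 132  95  75  67  51  50  57  56  58  58
  58  56]
```

The rod's profile has shifted 2.0 px, about 5.5 mm, so it isn't touching yet. Another stroke.

In the tool's units: 13 mm is 0.0325, 0.65 mm is 0.0016, -0.1 rad is -0.0318.

```bash

echo '{"x": [0.0016, 0.0016, 0.0016, 0.0016, 0.0016, 0.0016], "y": [0.0325, 0.0325, 0.0325, 0.0325, 0.0325, 0.0325], "z": [0, 0, 0, 0, 0, 0], "rx": [0, 0, 0, 0, 0, 0], "ry": [0, 0, 0, 0, 0, 0], "rz": [-0.0318, -0.0318, -0.0318, -0.0318, -0.0318, -0.0318]}' | python3 steer.py >/dev/null; python3 f.py
echo '{"x": [0.0016, 0.0016, 0.0016, 0.0016, 0.0016, 0.0006, 0], "y": [0.0325, 0.0325, 0.0325, 0.0325, 0.0325, 0.02, 0], "z": [0, 0, 0, 0, 0, 0, 0], "rx": [0, 0, 0, 0, 0, 0, 0], "ry": [0, 0, 0, 0, 0, 0, 0], "rz": [-0.0318, -0.0318, -0.0318, -0.0318, -0.0318, -0.0191, 0]}' | python3 steer.py; python3 f.py
echo '{"x": [0.0006, 0.0006, 0.0006], "y": [-0.0195, -0.0195, -0.0195], "z": [0, 0, 0], "rx": [0, 0, 0], "ry": [0, 0, 0], "rz": [0.0191, 0.0191, 0.0191]}' | python3 steer.py|sed -n 1p; python3 f.py
echo '{"x": [0.0006, 0.0006, 0.0006], "y": [-0.0195, -0.0195, -0.0195], "z": [0, 0, 0], "rx": [0, 0, 0], "ry": [0, 0, 0], "rz": [0.0191, 0.0191, 0.0191]}' | python3 steer.py|sed -n 1p; python3 f.py
echo '{"x": [0.0006, 0.0006, 0.0006], "y": [-0.0195, -0.0195, -0.0195], "z": [0, 0, 0], "rx": [0, 0, 0], "ry": [0, 0, 0], "rz": [0.0191, 0.0191, 0.0191]}' | python3 steer.py|sed -n 1p; python3 f.py
echo '{"x": [0.0006, 0.0006, 0.0006], "y": [-0.0195, -0.0195, -0.0195], "z": [0, 0, 0], "rx": [0, 0, 0], "ry": [0, 0, 0], "rz": [0.0191, 0.0191, 0.0191]}' | python3 steer.py|sed -n 1p; python3 f.py
python3 - <<'E'
from workcell import robot
import pickle
pickle.dump(robot.capture("scene"),open("scene5.pkl","wb"))
E
python3 rod.py scene5.pkl
```

```text
angle 14.3 tang -0.48
clock: 9.9
tool_pos: [510.7, 115.5, 139.6]
eef_rot: [2.891, 1.228, 0.004]
force: [-0.9, -0.3, 0.4]
grip_width: 20.9
grip_force: 0.0
   angle 46.0 tang -0.42
clock: 10.15
   angle 35.4 tang -0.23
clock: 10.4
   angle 25.1 tang 0.38
clock: 10.65
   angle 14.9 tang 2.88
clock: 10.9
   angle 4.5 tang 1.91
px/10mm [-0.12782643 -3.634348  ]
0.8712739944458008 0.0 0.875 mm 2.4075845225977703
0.848483681678772 0.0 1.0 mm 2.7515251686831665
0.8710842132568359 -0.125 1.0 mm 2.7515251686831665
[ 75  75  80 103 126 133 116  91  77  67  52  49  57  60  61  59  58  57
  58  60]
[ 75  75  81 103 129 147 161 166 148 108  78  71  59  48  51  57  57  59
  59  59]
```

In the tool's units: -7.8 mm is -0.0195, 0.23 mm is 0.0006, 0.06 rad is 0.0191.

```bash

echo '{"x": [0.0006, 0.0006, 0.0006], "y": [-0.0195, -0.0195, -0.0195], "z": [0, 0, 0], "rx": [0, 0, 0], "ry": [0, 0, 0], "rz": [0.0191, 0.0191, 0.0191]}' | python3 steer.py|sed -n 1p; python3 f.py
echo '{"x": [0.0006, 0.0006, 0.0006], "y": [-0.0195, -0.0195, -0.0195], "z": [0, 0, 0], "rx": [0, 0, 0], "ry": [0, 0, 0], "rz": [0.0191, 0.0191, 0.0191]}' | python3 steer.py|sed -n 1p; python3 f.py
echo '{"x": [0.0006, 0], "y": [-0.0228, 0], "z": [0, 0], "rx": [0, 0], "ry": [0, 0], "rz": [0.0223, 0]}' | python3 steer.py|sed -n 1p; python3 f.py
python3 - <<'E'
from workcell import robot
import pickle
pickle.dump(robot.capture("scene"),open("scene6.pkl","wb"))
E
python3 rod.py scene6.pkl | tail -4
echo '{"x": [0.0016, 0.0016, 0.0016, 0.0016, 0.0016, 0.0016], "y": [0.0325, 0.0325, 0.0325, 0.0325, 0.0325, 0.0325], "z": [0, 0, 0, 0, 0, 0], "rx": [0, 0, 0, 0, 0, 0], "ry": [0, 0, 0, 0, 0, 0], "rz": [-0.0318, -0.0318, -0.0318, -0.0318, -0.0318, -0.0318]}' | python3 steer.py >/dev/null; python3 f.py
echo '{"x": [0.0016, 0.0016, 0.0016, 0.0016, 0.0016, 0.0006, 0], "y": [0.0325, 0.0325, 0.0325, 0.0325, 0.0325, 0.02, 0], "z": [0, 0, 0, 0, 0, 0, 0], "rx": [0, 0, 0, 0, 0, 0, 0], "ry": [0, 0, 0, 0, 0, 0, 0], "rz": [-0.0318, -0.0318, -0.0318, -0.0318, -0.0318, -0.0191, 0]}' | python3 steer.py; python3 f.py
```

```text
clock: 11.2
   angle -5.7 tang 3.15
clock: 11.45
   angle -16.0 tang 3.44
clock: 11.62
   angle -19.9 tang 0.86
[ 75  75  80 103 126 133 116  91  77  67  52  49  57  60  61  59  58  57
  58  60]
[ 75  74  81 102 128 148 161 169 161 131  94  75  66  52  49  57  60  57
  59  59]
   angle 14.8 tang -0.55
clock: 12.75
tool_pos: [511.2, 114.4, 139.4]
eef_rot: [2.886, 1.241, 0.002]
force: [-0.2, -0.7, 0.6]
grip_width: 21.2
grip_force: 0.0
   angle 46.5 tang 0.32
```

The rod is down 3.0 px, about 8.2 mm or 124°, just short of contact. I want about 40° more.

In the tool's units: -7.8 mm is -0.0195, 0.23 mm is 0.0006, 0.06 rad is 0.0191.

```bash

echo '{"x": [0.0006, 0.0006, 0.0006], "y": [-0.0195, -0.0195, -0.0195], "z": [0, 0, 0], "rx": [0, 0, 0], "ry": [0, 0, 0], "rz": [0.0191, 0.0191, 0.0191]}' | python3 steer.py|sed -n 1p; python3 f.py
echo '{"x": [0.0006, 0.0006], "y": [-0.0195, -0.0195], "z": [0, 0], "rx": [0, 0], "ry": [0, 0], "rz": [0.0191, 0.0191]}' | python3 steer.py|sed -n 1p; python3 f.py
echo '{"x": [0.0006, 0.0006], "y": [-0.0195, -0.0195], "z": [0, 0], "rx": [0, 0], "ry": [0, 0], "rz": [0.0191, 0.0191]}' | python3 steer.py|sed -n 1p; python3 f.py
echo '{"x": [0.0006, 0.0006], "y": [-0.0195, -0.0195], "z": [0, 0], "rx": [0, 0], "ry": [0, 0], "rz": [0.0191, 0.0191]}' | python3 steer.py|sed -n 1p; python3 f.py
echo '{"x": [0.0006, 0.0006], "y": [-0.0195, -0.0195], "z": [0, 0], "rx": [0, 0], "ry": [0, 0], "rz": [0.0191, 0.0191]}' | python3 steer.py|sed -n 1p; python3 f.py
python3 - <<'E'
from workcell import robot
import pickle
pickle.dump(robot.capture("scene"),open("scene7.pkl","wb"))
E
python3 rod.py scene7.pkl | tail -2
```

```text
clock: 13.0
   angle 35.9 tang 0.74
clock: 13.17
   angle 29.1 tang 0.66
clock: 13.33
   angle 22.3 tang 3.10
clock: 13.5
   angle 15.4 tang 3.05
clock: 13.67
   angle 8.5 tang 1.87
[ 77  74  82 102 129 147 162 171 168 146 106  78  68  56  47  53  57  58
  59  58]
```

In the tool's units: -7.8 mm is -0.0195, 0.23 mm is 0.0006, 0.06 rad is 0.0191.

```bash

echo '{"x": [0.0006, 0.0006], "y": [-0.0195, -0.0195], "z": [0, 0], "rx": [0, 0], "ry": [0, 0], "rz": [0.0191, 0.0191]}' | python3 steer.py|sed -n 1p; python3 f.py
echo '{"x": [0.0006, 0.0006], "y": [-0.0195, -0.0195], "z": [0, 0], "rx": [0, 0], "ry": [0, 0], "rz": [0.0191, 0.0191]}' | python3 steer.py|sed -n 1p; python3 f.py
echo '{"x": [0.0006, 0.0006], "y": [-0.0195, -0.0195], "z": [0, 0], "rx": [0, 0], "ry": [0, 0], "rz": [0.0191, 0.0191]}' | python3 steer.py|sed -n 1p; python3 f.py
echo '{"x": [0.0006], "y": [-0.0195], "z": [0], "rx": [0], "ry": [0], "rz": [0.0191]}' | python3 steer.py|sed -n 1p; python3 f.py
python3 - <<'E'
from workcell import robot
import pickle
pickle.dump(robot.capture("scene"),open("scene8.pkl","wb"))
E
python3 rod.py scene8.pkl | tail -2
```

```text
clock: 13.88
   angle 1.7 tang 2.00
clock: 14.05
   angle -5.2 tang 2.59
clock: 14.22
   angle -12.0 tang 2.24
clock: 14.3
   angle -15.5 tang 3.33
[ 76  74  81 102 127 147 161 170 170 155 120  86  74  64  49  49  55  58
  59  60]
```

In the tool's units: -7.8 mm is -0.0195, -3.9 mm is -0.0098, 0.06 rad is 0.0191.

```bash

echo '{"x": [0.0005, 0.0003], "y": [-0.0195, -0.0098], "z": [0, 0], "rx": [0, 0], "ry": [0, 0], "rz": [0.0191, 0.0095]}' | python3 steer.py|sed -n 1p; python3 f.py
python3 - <<'E'
from workcell import robot
import pickle
pickle.dump(robot.capture("scene"),open("scene9.pkl","wb"))
E
python3 rod.py scene9.pkl | tail -2
echo '{"x": [0, 0, 0, 0], "y": [0.0033, 0, 0, 0], "z": [0, 0, 0, 0], "rx": [0, 0, 0, 0], "ry": [0, 0, 0, 0], "rz": [0, 0, 0, 0]}' | python3 steer.py 50
echo '{"x": [0, 0, 0, 0, -0.075, -0.075, 0], "y": [0, 0, 0, 0, 0, 0, 0], "z": [-0.03, -0.0625, -0.075, -0.075, 0, 0, 0], "rx": [0, 0, 0, 0, 0, 0, 0], "ry": [0, 0, 0, 0, 0, 0, 0], "rz": [0, 0, 0, 0, 0, 0, 0]}' | python3 steer.py
python3 - <<'E'
from workcell import robot
import pickle,cv2
for n in("scene","side"): pickle.dump(robot.capture(n),open(n+"10.pkl","wb"))
a=cv2.resize(pickle.load(open("scene10.pkl","rb"))["pixels"][120:235,235:365],None,fx=3,fy=3,interpolation=cv2.INTER_CUBIC)
b=cv2.resize(pickle.load(open("side10.pkl","rb"))["pixels"][120:235,265:395],None,fx=3,fy=3,interpolation=cv2.INTER_CUBIC)
cv2.imwrite("pics/end.png",cv2.hconcat([a,b]))
E
python3 rod.py scene10.pkl | tail -4
```

```text
clock: 14.52
   angle -20.6 tang 3.28
[ 75  73  80 101 128 146 161 170 170 158 125  90  76  66  51  46  54  59
  58  57]
clock: 14.9
tool_pos: [477.7, 254.3, 139.4]
eef_rot: [-3.091, 0.56, -0.001]
force: [-0.1, 0.1, -0.4]
grip_width: 49.8
grip_force: 0.1
clock: 15.48
tool_pos: [417.9, 276.6, 237.6]
eef_rot: [-3.09, 0.558, 0.004]
force: [-0.6, 0.0, -1.1]
grip_width: 49.7
grip_force: 0.0
[ 75  75  80 103 126 133 116  91  77  67  52  49  57  60  61  59  58  57
  58  60]
[ 74  73  80 101 126 145 159 167 169 156 124  90  74  65  49  47  56  58
  57  56]
```

View pics/end.png

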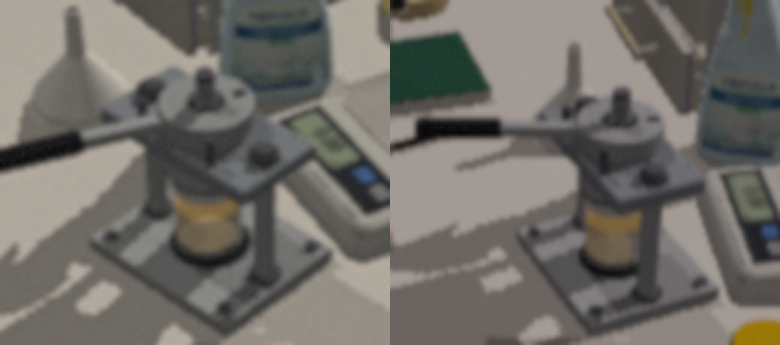

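The end view shows the jar upright under the lowered plate, with the rod down about 3.9 px (10.8 mm, or 162°, in the middle of the firm range). The gripper is clear of the wrench.

```bash
python3 -c "
from workcell import robot
print(robot.close_job())"
```

```text
the job is handed in; nothing more can be done
None
```

I handed the job in: the loaded press was driven about 162° by camera estimate (firm range 143–185°), the jar is upright under the plate, the wrench is released, and the empty press's wrench was not touched.

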